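# Vent the exposure unit, free its lid if caught, and hold it open

### The job

The exposure is done: set the exposure unit's red vacuum lever straight upright, to vent it, before you try the lid. Then give the lid a firm tug up by its bar handle, leaving the yellow catch lever alone, to learn whether the catch has caught; if it has, let go and throw the catch lever over to its stop. Raise the lid to about 30 degrees and finish still holding it there so that I can take the screen out, without shifting the things lying around.

Things in the scene. Friction and masses are not known exactly. Their poses are not given: they have to be found in the camera images.
- unit: the exposure unit, a grey cabinet 280 x 460 x 95 mm standing fixed on the table; origin at the centre of its underside on the table, its x axis points from its front (robot side) to its back, y to its left seen from the robot, z up. The lid covers all but a 110 mm wide console at its right (-y) side, which carries the vacuum lever and, behind it, the loupe and a 40 mm gauge
- vac_lever (a joint): angle of the vacuum lever in rad: 0 leans 40 degrees towards the unit's front (-x), 0.7 is straight upright (vent), 1.4 leans 40 degrees to the back; it swings in the unit's x-z plane and stays where it is left (about 1.2 N at the ball moves it)
- vac_lever_tip (a point): centre of the red ball, 26 mm in diameter, on the end of the vacuum lever, 85 mm from its pivot
- vac_lever_hinge (a point): pivot of the vacuum lever, 105 mm above the table, on the console 65 mm in front of the unit's middle
- lid: the lid, an aluminium frame 270 x 340 x 30 mm, black top, about 0.9 kg (some 4 N at the handle lifts it); origin on the hinge line at its back, 97 mm above the table; its z axis tilts by the opening angle (0 shut); top 127 mm above the table while shut. It falls shut when let go. The catch, if caught, stops it after 3.5 mm of play at the front: pull a few newtons more to feel it; it cannot be seen
- lid_handle (a point): middle of the black bar handle on the lid's front: a round bar 13 mm in diameter, 110 mm long along the unit's y, its centre line 38 mm in front of the lid face, 112 mm above the table while shut, 308 mm in front of the hinge line and 15 mm above it
- catch: the catch, a dark steel housing 40 x 64 x 73 mm fixed on the cabinet's front, left (+y) of the handle, top 91 mm above the table; a pawl hidden in it may or may not have hooked the lid's striker bolt, which comes down into it from a small steel bracket (top 116 mm above the table)
- catch_lever (a joint): angle of the catch lever in rad: 0 leans 20 degrees towards the handle (-y, home), 0.7 leans 20 degrees away from it (+y, its stop); thrown to the stop it releases the pawl, which then stays released, and the lever stays where it is left (about 1 N at the ball moves it)
- catch_lever_tip (a point): centre of the yellow ball, 18 mm in diameter, on the end of the catch lever, 110 mm from its pivot; the lever stands 12 mm in front of the catch housing and swings sideways, along the unit's y
- catch_hinge (a point): pivot of the catch lever, 45 mm above the table
- green_tin_mid (a point): bystander: middle of the green ink tin, 96 mm in diameter, 85 mm high
- blue_tin_mid (a point): bystander: middle of the blue ink tin, 80 mm in diameter, 75 mm high
- emulsion_mid (a point): bystander: middle of the white emulsion bottle, 72 mm in diameter, 170 mm high
- squeegee_mid (a point): bystander: middle of the wooden handle, 240 x 32 x 30 mm, of the squeegee lying on its side; the blade sticks out 46 mm
- ink_knife_mid (a point): bystander: where blade meets handle on the ink knife lying flat in front of the unit, 255 mm long, 30 mm wide, 18 mm high
- tape_mid (a point): bystander: middle of the roll of tape lying in front of the unit, 92 mm in diameter, 24 mm high
- loupe_mid (a point): bystander: middle of the black loupe standing on the console between the vacuum lever and the gauge, 38 mm in diameter, 34 mm high

How it is judged:
On the way, in this order (a step that is already met when the one before it is completed fails the run):
1. the vacuum lever is set upright, within 8 degrees (value of joint vac_lever between 0.56 and 0.84 rad), for 0.3 s.
2. the lid is tugged up with the catch lever still at home: the catch is felt holding it (over 2 N between lid and catch), or it comes free by more than 1.7 degrees (9 mm at the handle) (value of joint catch_lever below 0.15 rad and (contact force between lid and catch above 2 N or angle between lid's own z axis and vertical above 0.03 rad)), for 0.1 s.
3. the lid is raised and held by the fingers, open 22 to 38 degrees (angle between lid's own z axis and vertical between 0.38 and 0.67 rad and contact force between the fingers and lid above 1.5 N), for 0.3 s.
At the end, for the whole second after the job is handed in: the fingers still hold the lid (more than 1.5 N between them and it), at rest and open 22 to 38 degrees, free of the catch; the vacuum lever stands upright within 8 degrees (all of step 1 and all of step 3 and angular speed of lid below 0.08 rad/s and contact force between lid and catch below 0.3 N); the arm keeps its last pose, push and grip.
It fails at once if the lid is lifted (0.5 degrees or more) while the vacuum lever is not upright within 8 degrees (not (value of joint vac_lever between 0.56 and 0.84 rad) and angle between lid's own z axis and vertical above 0.009 rad).
It fails at once if a bystander (tin, bottle, squeegee, ink knife, tape, loupe) is shifted by more than 30 mm (distance of any of green_tin_mid, blue_tin_mid, emulsion_mid, squeegee_mid, ink_knife_mid, tape_mid, loupe_mid from where it was at the start of the episode above 0.03 m).
It also fails if it takes over 72 s, if anything falls off the work surface, if the arm or the gripper's body presses on something with over 40 N, if the wrist force passes 120 N, or if a joint passes its speed limit or range.

### The arm

A 7-joint arm with a two-finger parallel gripper is mounted at the origin on the work surface. World frame = base frame: x ahead of the robot, y to its left, z up, the work surface at z = 0. Lengths are in m, angles in rad, forces in N, time in s.
With the tool pointing down it reaches from about 0.4 to 0.85 m from the base axis. Payload 4.4 kg.
Tool frame: the origin (TCP) lies on the centre line of the jaws, within the pads' length; the fingertips stand r.tip_extent ahead of it and the grasp point (between the pads) lies 2 mm behind it (r.tip_extent is the distance from the TCP to the fingertips, in m); z points along the fingers, y is the line along which they close (so a half turn about z gives the same grasp; the last joint's range is limited). The gripper opens to 94 mm and grips with 3 to 60 N. Pads are 16 mm wide; open, the fingers measure 119 mm over their backs; the gripper's body (75 mm by 177 mm) begins 78 mm behind the grasp point.
Start: joints at [-0.066, 0.628, 0.038, 1.517, -0.027, 0.996, -0.02], TCP at [0.65, 0, 0.194] pointing down, gripper open.
Joint ranges: [-3.06, 3.06], [-0.37, 2.12], [-1.25, 1.32], [0.18, 2.47], [-1.1, 4.24], [0.23, 1.98], [-2.94, 2.94]. Speed limits (rad/s): [2.57, 2.57, 3.14, 3.14, 3.14, 3.14, 3.14].

### API

Orientations are given as a rotation vector (axis times angle).
In Python, from workcell import observe, viewer, r gives the robot as it stands. The module is installed in compiled form; this text tells all that it offers.
- The arm moves only by the tool step_arm, never from a script. Its argument "deltas" is one flat list of numbers, 7 for each row, row after row: the gripper's target within -1 to 1 (shut at 1, half-way at 0, fully open at -1), then the shift along the world's x, y, z in mm, then the turn, a rotation vector about the world's x, y, z in degrees. A call has 1 to 8 rows; each row shifts and turns the commanded pose from where the row before left it; what a row does not reach is not made up. A row lasts 1/8 s, in which the tool goes at most 62.5 mm and 10.7 degrees, less where a joint would pass 70% of its speed; a pose out of reach is approached as far as the arm can. A call with a gripper value outside its range is refused whole. The fingers move at their own pace and stop on an object; "force" is the grip in N (left out, the last holds). Time passes only in rows, so rows that do not move let the fingers close. It gives the time, the measured TCP pose, the force, the opening and the grip force at its end, in the units of the state.
- observe(): the state, without advancing time (a new reading comes with each control period).
- viewer.get_image(name): name is "scene" or "side" or "wrist"; returns the picture (384x512x3 uint8, blue, green, red); there is no depth.
- viewer.calibration(name): a dict with "fov_y" (degrees; the focal length in pixels is half the picture's height over the tangent of half this angle, whatever the lens; pixels are square), "cx", "cy" (the principal point, pixels), "dist_coeffs" ([k1, k2, p1, p2, k3] as OpenCV has them; the pictures are not rectified), "position" and "attitude" of the camera in the world; the wrist camera has in their place "hand_eye" (4x4, takes a point from camera to tool coordinates, whose origin is the TCP and whose axes are the flange's). Camera axes: x right, y up, looking along -z (the intrinsics and any distortion apply to the point x, -y, -z); pixel columns grow to the right and rows downward; lengths in m; the calibration is good to about 2 mm. A picture is of the moment at which its call begins: read the wrist's pose just before it. calibration takes no time and is no camera call.
- r.sign_off(): hands the job in; it is judged then, once.
The state is a dict: "t": time; "joint_positions": joint angles; "qd": joint speeds; "effort": joint torques, N m; "position": TCP position; "orientation": TCP orientation; "wrist_force": force on the tool from outside, world axes, zero at the start; "torque": the same for the moment, N m; "gripper_width": opening from 0.0 (shut) to 1.0 (fully open); "gripper_force": force on a finger pad.
Only numpy, scipy, OpenCV 4.12 (cv2) and the standard library are available. Lean on these libraries where they do the work, as an engineer would, in place of code of your own. Each camera call takes 0.05 s, during which the arm holds its last target. There are 200 camera calls.

## Working session

There is one attempt and no reset: what is moved stays moved. The work goes in short steps, Python scripts to look and compute and a tool call to move; the robot and the scene stay as the last step left them, time stands still between calls to the robot, and variables do not carry over. Pictures are saved under pics/ and viewed, at most 10 in all, crops included, and the job is handed in when it is done.

Besides the shell and the picture viewer there is one more tool, called after "Emit:" as name(argument=value, ...) on one line, values as JSON. step_arm: Moves the arm, as the interface text tells. Its arguments: {"type":"object","properties":{"deltas":{"type":"array"},"force":{"type":"number"}},"required":["deltas"]}

```bash
mkdir -p pics; python3 - <<'E'
from workcell import observe, viewer, r
import cv2
for n in("scene","side"):
    cv2.imwrite(f"pics/{n}0.png",cv2.resize(viewer.get_image(n),(800,600)) if 0 else viewer.get_image(n)); print(n,viewer.calibration(n))
print(viewer.calibration("wrist"));print(observe(),r.tip_extent)
E
```

```text
scene {'fov_y': 44.45495731933039, 'cx': 252.46410196214433, 'cy': 194.18426997226848, 'dist_coeffs': array([-0.15769136,  0.        ,  0.        ,  0.        ,  0.        ]), 'position': array([ 1.22243568, -0.81299652,  1.00289049]), 'attitude': array([0.84066318, 0.27309183, 0.61943118])}
side {'fov_y': 53.952758535891135, 'cx': 254.15579273916097, 'cy': 189.6589356685317, 'dist_coeffs': array([-0.10278467,  0.        ,  0.        ,  0.        ,  0.        ]), 'position': array([ 0.40075469, -0.68236129,  0.92834788]), 'attitude': array([ 0.74254735, -0.08104898, -0.21655418])}
{'fov_y': 64.14489687481993, 'cx': 257.5736090930165, 'cy': 188.8173342002534, 'dist_coeffs': array([-0.02199771,  0.        ,  0.        ,  0.        ,  0.        ]), 'hand_eye': array([[ 1.03352083e-03,  9.67282523e-01,  2.53699532e-01,
         7.38407840e-02],
       [ 9.99999248e-01, -8.32106886e-04, -9.01214133e-04,
         1.00702843e-03],
       [-6.60623554e-04,  2.53700272e-01, -9.67282655e-01,
        -1.91166014e-01],
       [ 0.00000000e+00,  0.00000000e+00,  0.00000000e+00,
         1.00000000e+00]])}
{'t': 0.1, 'joint_positions': array([-0.06577277,  0.62918328,  0.03842212,  1.5182195 , -0.02704258,
        0.99630101, -0.0200193 ]), 'qd': array([ 0.00057164, -0.0017956 ,  0.00034375, -0.00215383, -0.00127802,
       -0.00153813, -0.00059825]), 'effort': array([ 3.91938796e-03, -5.50791907e+01,  1.14763990e+00, -1.87118143e+01,
       -5.21624205e-02,  1.91878073e-02,  1.80005208e-05]), 'position': array([6.49413745e-01, 4.18446419e-05, 1.93306770e-01]), 'orientation': array([-2.22068049e+00, -2.22056883e+00,  1.72866678e-03]), 'wrist_force': array([-0.36407247,  0.52510446, -0.08653002]), 'torque': array([-0.00983475,  0.02735885, -0.01676824]), 'gripper_force': 0.0, 'gripper_width': 1.0017401944660638} 0.017
```

View pics/scene0.png

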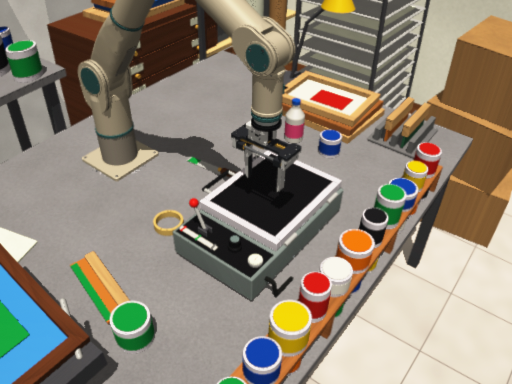

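View pics/side0.png

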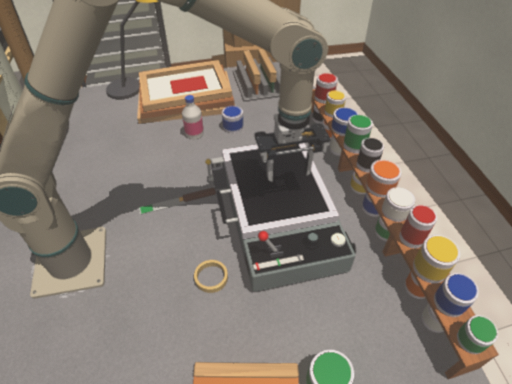

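Scene: unit at the centre, red ball at (194,203). Side: red ball (263,236), handle near (225,205), knife (195,200), tape (211,275). I'll enlarge both views.

```bash
python3 - <<'E'
import cv2
a=cv2.imread("pics/side0.png")[135:297,180:396]; cv2.imwrite("pics/s1.png",cv2.resize(a,(800,600),interpolation=cv2.INTER_CUBIC))
a=cv2.imread("pics/scene0.png")[140:302,150:366]; cv2.imwrite("pics/c1.png",cv2.resize(a,(800,600),interpolation=cv2.INTER_CUBIC))
E
```

```text
(no output)
```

View pics/s1.png

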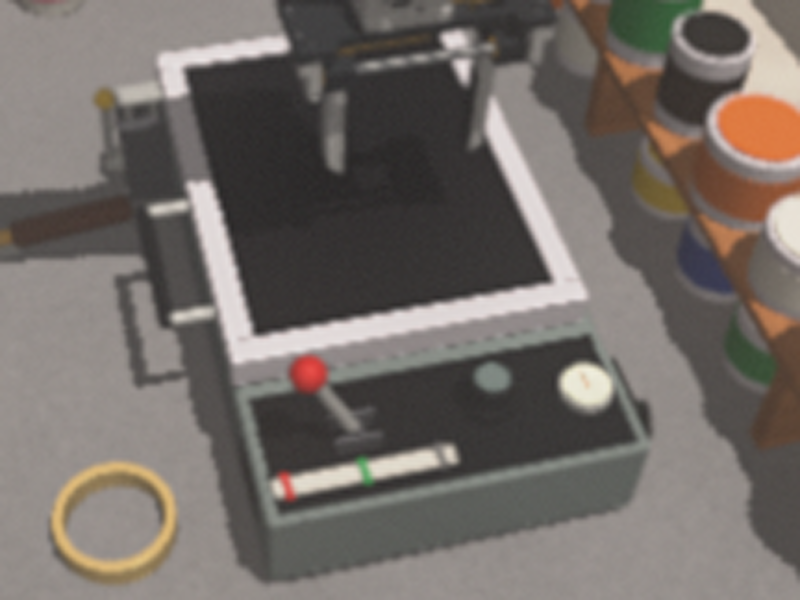

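View pics/c1.png

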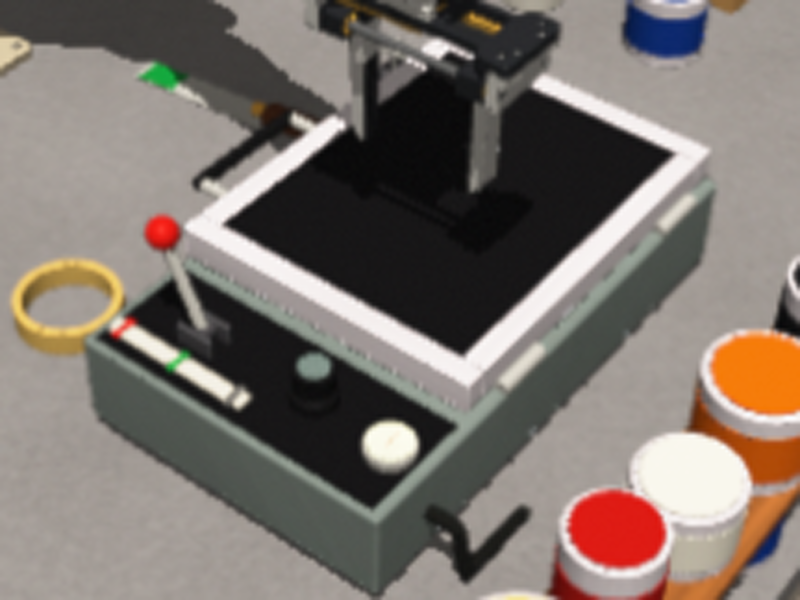

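Both crops show: cabinet corners, lid corners, red ball (side crop 309,374; scene crop 163,232), yellow ball (side crop 104,98), handle bar leading from (150,215) to (185,315) in the side crop. I'll fit the unit's pose to the corners.

```bash
cat > h.py <<'E'
import numpy as np,cv2
from scipy.spatial.transform import Rotation as R
from scipy.optimize import least_squares
from workcell import observe, viewer, r
def K(c):
    f=192/np.tan(np.radians(c["fov_y"]/2)); return np.array([[f,0,c["cx"]],[0,f,c["cy"]],[0,0,1.]])
def cam(n,s=None):
    c=viewer.calibration(n)
    if n=="wrist":
        H=c["hand_eye"];Rt=R.from_rotvec(s["orientation"]).as_matrix()
        return c,Rt@H[:3,:3],s["position"]+Rt@H[:3,3]
    return c,R.from_rotvec(c["attitude"]).as_matrix(),c["position"]
def proj(C,P):
    c,Rm,p=C; q=(np.atleast_2d(P)-p)@Rm*[1,-1,-1]
    return cv2.projectPoints(q,np.zeros(3),np.zeros(3),K(c),np.array(c["dist_coeffs"]))[0][:,0]
def ray(C,uv):
    c,Rm,p=C; x=cv2.undistortPoints(np.array([[uv]],float),K(c),np.array(c["dist_coeffs"]))[0,0]
    return p,Rm@np.array([x[0],-x[1],-1])
def atz(C,uv,z):
    p,d=ray(C,uv); return p+d*(z-p[2])/d[2]
def tri(*obs):
    A=0;b=0
    for C,uv in obs:
        p,d=ray(C,uv);d=d/np.linalg.norm(d);M=np.eye(3)-np.outer(d,d);A=A+M;b=b+M@p
    return np.linalg.solve(A,b)
S=lambda u,v:(180+(u+.5)/800*216-.5,135+(v+.5)/600*162-.5)
C=lambda u,v:(150+(u+.5)/800*216-.5,140+(v+.5)/600*162-.5)
E
python3 - <<'E'
from h import *
cs,cc=cam("side"),cam("scene")
f,b,rt,l=-.14,.14,-.23,.23
obs=[(cs,S(270,515),(f,rt,.095)),(cs,S(647,445),(b,rt,.095)),(cs,S(275,578),(f,rt,0)),
(cc,C(88,342),(f,rt,.095)),(cc,C(378,515),(b,rt,.095)),(cc,C(100,415),(f,rt,0)),(cc,C(380,592),(b,rt,0)),(cc,C(712,187),(b,l,.095))]
W=lambda q,P:np.array([q[0],q[1],0])+R.from_euler('z',q[2]).apply(P)
fun=lambda q:np.concatenate([proj(c,W(q,P))[0]-uv for c,uv,P in obs])
s=least_squares(fun,[.65,-.05,0],loss='soft_l1');q=s.x
print(q,np.round(fun(q).reshape(-1,2),1))
Wi=lambda p:R.from_euler('z',-q[2]).apply(p-np.array([q[0],q[1],0]))
for n,p in dict(lidFR=atz(cs,S(235,353),.127),lidBR=atz(cs,S(583,290),.127),lidFL=atz(cs,S(160,58),.127),lidFRc=atz(cc,C(187,228),.127),lidBRc=atz(cc,C(468,380),.127),lidBLc=atz(cc,C(708,152),.127),
 red=tri((cs,S(309,374)),(cc,C(163,232))),yel=atz(cs,S(104,98),.148),h1=atz(cs,S(150,215),.112),h2=atz(cs,S(168,318),.112),h1c=atz(cc,C(285,122),.112),h2c=atz(cc,C(200,183),.112),
 tape=atz(cs,S(115,520),.012),kn=atz(cs,S(130,205),.01),loupe=atz(cc,C(314,365),.129)).items(): print(n,np.round(p,3),np.round(Wi(p),3))
E
```

```text
[ 0.64038126  0.01809247 -0.01541134] [[-2.2  0.2]
 [ 0.7 -1.3]
 [-3.1  1.1]
 [-0.3 -2.8]
 [ 1.   0.8]
 [-0.2  0.9]
 [-0.   3.2]
 [ 4.  -2. ]]
lidFR [ 0.503 -0.095  0.127] [-0.136 -0.115  0.127]
lidBR [ 0.766 -0.097  0.127] [ 0.127 -0.113  0.127]
lidFL [0.504 0.229 0.127] [-0.139  0.209  0.127]
lidFRc [ 0.502 -0.102  0.127] [-0.136 -0.123  0.127]
lidBRc [ 0.765 -0.1    0.127] [ 0.126 -0.116  0.127]
lidBLc [0.77  0.23  0.127] [0.126 0.214 0.127]
red [ 0.539 -0.164  0.185] [-0.098 -0.184  0.185]
yel [0.449 0.167 0.148] [-0.194  0.146  0.148]
h1 [0.467 0.063 0.112] [-0.174  0.043  0.112]
h2 [ 0.463 -0.041  0.112] [-0.176 -0.062  0.112]
h1c [0.463 0.061 0.112] [-0.178  0.04   0.112]
h2c [ 0.461 -0.043  0.112] [-0.178 -0.064  0.112]
tape [ 0.399 -0.142  0.012] [-0.239 -0.164  0.012]
kn [0.46  0.173 0.01 ] [-0.183  0.152  0.01 ]
loupe [ 0.672 -0.157  0.129] [ 0.035 -0.174  0.129]
```

```bash
python3 - <<'E'
from h import *
cs,cc=cam("side"),cam("scene")
print(tri((cs,S(358,430)),(cc,C(205,330))),atz(cs,S(358,430),.105),atz(cc,C(205,330),.105),atz(cs,S(309,374),.185),atz(cc,C(163,232),.185), atz(cs,S(365,471),.095),atz(cs,S(288,486),.095),atz(cs,S(442,455),.095))
E
```

```text
[ 0.57525436 -0.16535999  0.10935038] [ 0.57595516 -0.16393267  0.105     ] [ 0.57175841 -0.16082964  0.105     ] [ 0.53917469 -0.16510904  0.185     ] [ 0.53951961 -0.16339848  0.185     ] [ 0.57397996 -0.19138602  0.095     ] [ 0.51931933 -0.190933    0.095     ] [ 0.62982547 -0.19120906  0.095     ]
```

Emit:
step_arm(deltas=[-1,-30,-50,20,0,0,0,-1,-30,-50,20,0,0,0,-1,-25,-50,0,0,0,0,-1,-25,-14,0,0,0,0,-1,0,0,0,0,0,0], force=6)

```text
t: 0.72
position: [0.538, -0.1659, 0.234]
orientation: [-2.226, -2.216, 0.002]
wrist_force: [0.8, -0.3, -0.4]
gripper_width: 1.001
gripper_force: 0.0
```

Pivot x is about 0.574 (the green mark agrees), with the ball leaning about 24° to the front. I'll grip the ball and carry it upright.

Emit:
step_arm(deltas=[-1,1,2,-27,0,0,0,-1,0,0,-26,0,0,0,0.6,0,0,0,0,0,0,0.6,0,0,0,0,0,0,0.6,0,0,0,0,0,0,0.6,0,0,0,0,0,0,0.6,0,0,0,0,0,0,0.6,0,0,0,0,0,0], force=6)

```text
t: 1.72
position: [0.5411, -0.162, 0.1813]
orientation: [2.221, 2.221, 0.0]
wrist_force: [-0.2, -0.5, -0.2]
gripper_width: 0.398
gripper_force: 0.0
```

Emit:
step_arm(deltas=[0.8,0,0,0,0,0,0,0.8,0,0,0,0,0,0,0.8,0,0,0,0,0,0,0.8,0,0,0,0,0,0,0.8,0,0,0,0,0,0])

```text
t: 2.35
position: [0.5404, -0.162, 0.1813]
orientation: [-2.221, -2.221, 0.001]
wrist_force: [-3.3, 0.4, 5.7]
gripper_width: 0.166
gripper_force: 5.9
```

```bash
python3 - <<'E'
from h import *
a=viewer.get_image("side")[190:280,210:330];b=viewer.get_image("scene")[160:250,150:270]
cv2.imwrite("pics/p2.png",np.hstack([cv2.resize(a,(400,300),interpolation=2),cv2.resize(b,(400,300),interpolation=2)]));print(observe()["wrist_force"],observe()["gripper_width"])
E
```

```text
[-2.77178008  0.72611761  5.92599617] 0.16426368648671516
```

View pics/p2.png

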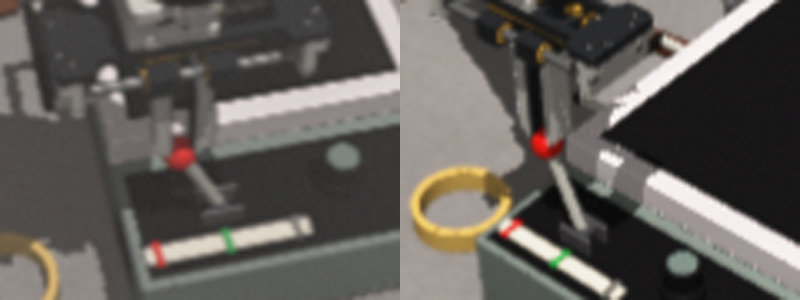

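The picture shows the fingers pinching only part of the ball. I'll project where the tips and ball should appear.

```bash
python3 - <<'E'
from h import *
s=observe();p=s["position"];print(p)
A=viewer.get_image("side"),viewer.get_image("scene")
for n,o,im in(("side",(210,190),A[0]),("scene",(150,160),A[1])):
    c=cam(n)
    for d in([0,0,0],[-.02,0,-.017],[.02,0,-.017],[-.008,-.008,-.017],[.008,-.008,-.017]): print(n,d,np.round((proj(c,p+d)[0]-o)/.3))
    h=cv2.cvtColor(im,cv2.COLOR_BGR2HSV);m=((h[...,0]<6)|(h[...,0]>174))&(h[...,1]>170)&(h[...,2]>90)
    x0,y0=o;y,x=np.nonzero(m[y0:y0+65,x0+35:x0+60]);print("ball",(x+35).mean()/.3,y.mean()/.3,x.min()+35,x.max()+35,y.min(),y.max())
E
```

```text
[ 0.54039271 -0.16202946  0.18130012]
side [0, 0, 0] [177. 151.]
side [-0.02, 0, -0.017] [151. 170.]
side [0.02, 0, -0.017] [203. 160.]
side [-0.008, -0.008, -0.017] [169. 176.]
side [0.008, -0.008, -0.017] [190. 172.]
ball 181.21212121212122 155.6060606060606 52 57 45 49
scene [0, 0, 0] [148. 144.]
scene [-0.02, 0, -0.017] [131. 150.]
scene [0.02, 0, -0.017] [168. 170.]
scene [-0.008, -0.008, -0.017] [135. 161.]
scene [0.008, -0.008, -0.017] [150. 169.]
ball 142.32558139534885 144.88372093023256 39 48 39 47
```

```bash
python3 - <<'E'
from h import *
print(tri((cam("side"),(210+.3*181,190+.3*157)),(cam("scene"),(150+.3*144,160+.3*146))))
E
```

```text
[ 0.54149332 -0.1679687   0.18314739]
```

Emit:
step_arm(deltas=[0,0,0,0,0,0,0,0,0,0,0,0,0,0,0,0,-2,-8,0,0,0,0,0,0,-6,0,0,0,0.8,0,0,0,0,0,0,0.8,0,0,0,0,0,0,0.8,0,0,0,0,0,0,0.8,0,0,0,0,0,0])

```text
t: 3.55
position: [0.5408, -0.164, 0.1671]
orientation: [-2.221, -2.221, 0.0]
wrist_force: [-0.5, 0.4, -0.4]
gripper_width: 0.27
gripper_force: 6.0
```

```bash
python3 - <<'E'
from h import *
s=observe();p=s["position"];print(p)
T=[]
for n,o in(("side",(210,190)),("scene",(150,160))):
    c=cam(n);print(n,"base",proj(c,[[0,0,0.01]])[0])
    im=viewer.get_image(n)[o[1]-30:o[1]+70,o[0]:o[0]+100]
    k=cv2.resize(im,(400,400),interpolation=2)
    for d,col in(([0,0,0],(0,255,0)),([-.026,0,-.017],(255,0,255)),([.026,0,-.017],(255,255,0)),([.034,0,-.095],(255,255,255))):
        q=(proj(c,p+d)[0]-np.array(o)+[0,30])*4;cv2.circle(k,tuple(int(v) for v in q+2),3,col,1)
    T.append(k)
cv2.imwrite("pics/p3.png",np.hstack(T))
E
```

```text
[ 0.5407869  -0.1639709   0.16711313]
side base [ 68.74842978 258.75958722]
scene base [120.06613622 154.76987172]
```

View pics/p3.png

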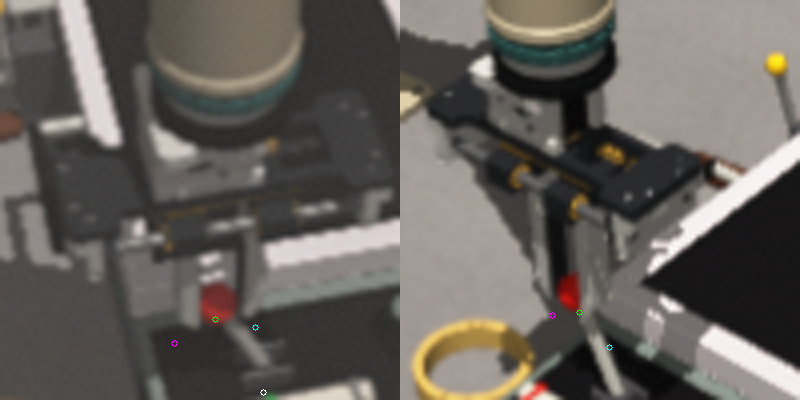

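The overlay puts the gripped ball about 4 px above the projected TCP, so real heights relative to the tool are about 1 cm off. The lever's own direction still reads as about 25° forward. I'll carry the ball upright and check that direction again.

Emit:
step_arm(deltas=[0.8,9,0,3,0,0,0,0.8,9,0,3,0,0,0,0.8,9,0,1,0,0,0,0.8,7,0,0,0,0,0,0.8,0,0,0,0,0,0])

```text
t: 4.28
position: [0.577, -0.1641, 0.1741]
orientation: [2.219, 2.22, 0.003]
wrist_force: [1.2, -0.6, -0.0]
gripper_width: 0.267
gripper_force: 6.0
```

```bash
python3 - <<'E'
from h import *
s=observe();p=s["position"];print(p,s["wrist_force"],s["gripper_width"])
T=[]
for n,o in(("side",(220,160)),("scene",(150,130))):
    c=cam(n)
    im=viewer.get_image(n)[o[1]:o[1]+100,o[0]:o[0]+100]
    k=cv2.resize(im,(400,400),interpolation=2)
    for d in([.574,-.164,.105],[.574,-.164,.19]):
        q=(proj(c,d)[0]-np.array(o))*4;cv2.circle(k,tuple(int(v) for v in q+2),3,(0,255,0),1)
    T.append(k)
cv2.imwrite("pics/p4.png",np.hstack(T))
E
```

```text
[ 0.57701895 -0.16410948  0.1741154 ] [ 1.2478977  -0.6403712  -0.02675755] 0.2672258329004609
```

View pics/p4.png

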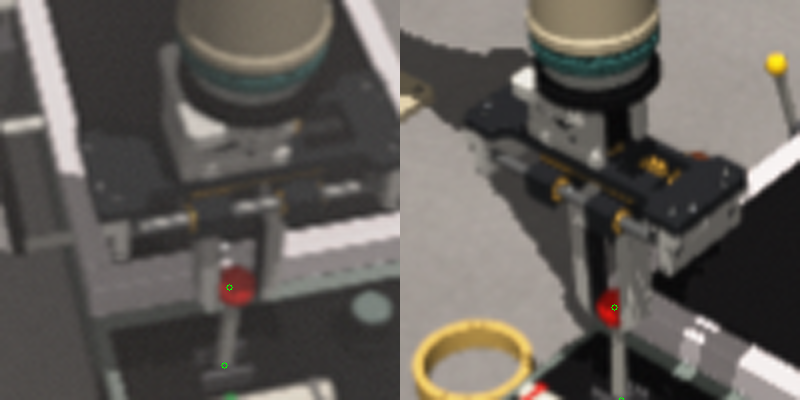

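The lever is upright to within about 2–3° (slightly back). I'll trim it 2 mm, release and rise, then go above the handle.

Emit:
step_arm(deltas=[0.8,-2,0,0,0,0,0,0.8,0,0,0,0,0,0,0.8,0,0,0,0,0,0,0.2,0,0,0,0,0,0,0.2,0,0,0,0,0,0,0.2,0,0,40,0,0,0,0.2,0,0,40,0,0,0,0.36,-20,30,0,0,0,0])

```text
t: 5.38
position: [0.5549, -0.1363, 0.2567]
orientation: [2.222, 2.213, 0.004]
wrist_force: [-1.0, 0.8, -0.7]
gripper_width: 0.338
gripper_force: 0.0
```

Emit:
step_arm(deltas=[0.36,-30,50,0,0,0,0,0.36,-30,50,0,0,0,0,0.36,-31,43,-20,0,0,0,0.36,0,0,-40,0,0,0,0.36,0,0,0,0,0,0])

```text
t: 6.0
position: [0.4592, 0.0093, 0.1924]
orientation: [-2.217, -2.22, 0.008]
wrist_force: [-0.4, -1.1, 0.4]
gripper_width: 0.321
gripper_force: 0.0
```

```bash
python3 - <<'E'
from h import *
s=observe();p=s["position"];print(p,s["wrist_force"],s["gripper_width"])
a=viewer.get_image("side")[135:295,150:310];b=viewer.get_image("wrist")
k=cv2.resize(a,(400,400),interpolation=2)
w=cam("wrist",s);b=b.copy()
for P in([.463,.010,.112],[.463,-.045,.112],[.463,.065,.112],[.502,.01,.127],[.449,.167,.148]):
    q=proj(w,P)[0];print(q);cv2.circle(b,tuple(int(v) for v in q),3,(0,255,0),1)
cv2.imwrite("pics/p5.png",np.hstack([k,np.vstack([cv2.resize(b,(400,300)),np.zeros((100,400,3),np.uint8)])]))
E
```

```text
[0.4592005  0.00925542 0.19241345] [-0.42434225 -1.05648725  0.43914229] 0.320742479587158
[260.89130765 190.76107196]
[260.60836973 245.84041503]
[261.1983383  129.91938349]
[305.78720815 195.40545027]
[241.69129986 -18.12652448]
```

View pics/p5.png

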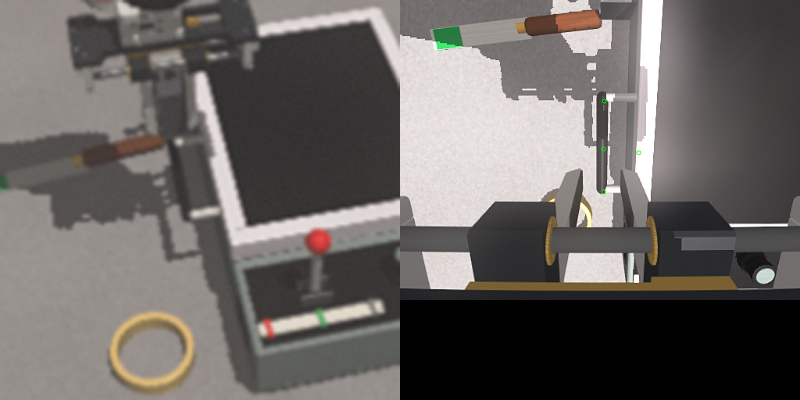

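The bar matches its prediction to within 2 mm, and the vacuum lever stands upright. Now down over the bar.

Emit:
step_arm(deltas=[0.36,3,2,-30,0,0,0,0.36,0,0,-25,0,0,0,0.36,0,0,-20,0,0,0,0.36,0,0,-14,0,0,0,0.36,0,0,0,0,0,0])

```text
t: 6.72
position: [0.4652, 0.0106, 0.105]
orientation: [-2.222, -2.22, 0.001]
wrist_force: [-0.2, -0.2, -0.1]
gripper_width: 0.316
gripper_force: 0.0
```

Emit:
step_arm(deltas=[1,0,0,0,0,0,0,1,0,0,0,0,0,0,1,0,0,0,0,0,0,1,0,0,0,0,0,0], force=40)

```text
t: 7.22
position: [0.4622, 0.011, 0.1068]
orientation: [-2.219, -2.219, 0.005]
wrist_force: [-9.5, 0.5, 23.9]
gripper_width: 0.004
gripper_force: 12.8
```

The fingers closed above the bar (width 0, upward force), so the tips sit higher than stated. I'll reopen, go 20 mm lower and regrip.

Emit:
step_arm(deltas=[0.36,0,0,6,0,0,0,0.36,0,0,6,0,0,0,0.36,0,0,0,0,0,0,0.36,0,0,0,0,0,0])

```text
t: 7.72
position: [0.4651, 0.011, 0.117]
orientation: [2.221, 2.221, 0.0]
wrist_force: [1.0, 0.1, 0.7]
gripper_width: 0.319
gripper_force: 0.0
```

Emit:
step_arm(deltas=[0.36,0,0,-10,0,0,0,0.36,0,0,-10,0,0,0,0.36,0,0,-8,0,0,0,0.36,0,0,-6,0,0,0,0.36,0,0,0,0,0,0])

```text
t: 8.35
position: [0.4646, 0.011, 0.0825]
orientation: [-2.221, -2.221, 0.001]
wrist_force: [-1.1, -0.3, 0.1]
gripper_width: 0.316
gripper_force: 0.0
```

Emit:
step_arm(deltas=[1,0,0,0,0,0,0,1,0,0,0,0,0,0,1,0,0,0,0,0,0,1,0,0,0,0,0,0], force=40)

```text
t: 8.85
position: [0.4614, 0.011, 0.083]
orientation: [-2.218, -2.218, 0.007]
wrist_force: [-5.5, 0.6, 5.2]
gripper_width: 0.128
gripper_force: 40.0
```

Gripped (12 mm). Small relief in x, then tug up gently.

Emit:
step_arm(deltas=[1,-3,0,1,0,0,0,1,0,0,2,0,0,0,1,0,0,2,0,0,0,1,0,0,0,0,0,0])

```text
t: 9.35
position: [0.4617, 0.011, 0.0877]
orientation: [-2.221, -2.221, 0.001]
wrist_force: [0.6, -0.1, -9.0]
gripper_width: 0.126
gripper_force: 40.0
```

Emit:
step_arm(deltas=[1,0,0,1,0,0,0,1,0,0,1,0,0,0,1,0,0,0,0,0,0])

```text
t: 9.72
position: [0.4617, 0.0109, 0.0886]
orientation: [-2.221, -2.221, 0.001]
wrist_force: [2.7, -0.8, -26.9]
gripper_width: 0.125
gripper_force: 40.0
```

Caught: 27 N with no further rise. I'll let go, rise, and refine the yellow ball's position.

Emit:
step_arm(deltas=[1,0,0,-3,0,0,0,1,0,0,-3,0,0,0,0.36,0,0,0,0,0,0,0.36,0,0,0,0,0,0,0.36,3,0,0,0,0,0,0.36,0,0,20,0,0,0,0.36,0,0,40,0,0,0,0.36,0,0,10,0,0,0])

```text
t: 10.72
position: [0.4672, 0.0112, 0.1563]
orientation: [2.219, 2.219, 0.006]
wrist_force: [-0.3, -0.1, 0.2]
gripper_width: 0.318
gripper_force: 0.0
```

```bash
python3 - <<'E'
from h import *
from scipy import ndimage
s=observe();print(s["position"],s["wrist_force"],s["gripper_width"])
cs,cc,cw=cam("side"),cam("scene"),cam("wrist",s)
print(tri((cs,S(104,98)),(cc,(244,145.7))))
for n,c in(("side",cs),("scene",cc),("wrist",cw)):
    im=viewer.get_image(n);h=cv2.cvtColor(im,cv2.COLOR_BGR2HSV)
    m=(h[...,0]>18)&(h[...,0]<32)&(h[...,1]>170)&(h[...,2]>90)
    L,k=ndimage.label(m);e=proj(c,[.449,.167,.148])[0]
    for i in range(1,k+1):
        y,x=np.nonzero(L==i)
        if len(x)>5 and np.hypot(x.mean()-e[0],y.mean()-e[1])<40: print(n,e,x.mean(),y.mean(),len(x),atz(c,(x.mean(),y.mean()),.148))
    if n=="wrist": cv2.imwrite("pics/w6.png",im)
    else: print(n,"vac", )
E
```

```text
[0.46715334 0.0111973  0.1562504 ] [-0.25581451 -0.07098255  0.24838865] 0.3176427477384677
[0.44859439 0.16535295 0.15031779]
side vac
scene [244.35501615 146.23709605] 226.0 131.5 12 [0.34663783 0.19710991 0.148     ]
scene [244.35501615 146.23709605] 243.76470588235293 145.76470588235293 17 [0.44585372 0.16791836 0.148     ]
scene vac
```

Emit:
step_arm(deltas=[1,-9,40,0,0,0,0,1,-10,40,0,0,0,0,1,0,35,-16,0,0,0,1,0,0,-20,0,0,0,1,0,0,0,0,0,0], force=20)

```text
t: 11.5
position: [0.4439, 0.1257, 0.116]
orientation: [-2.219, -2.221, 0.008]
wrist_force: [0.8, -1.2, 0.2]
gripper_width: 0.005
gripper_force: 0.0
```

Emit:
step_arm(deltas=[1,0,15,0,0,0,0,1,0,15,0,0,0,0,1,0,15,0,0,0,0,1,0,15,0,0,0,0,1,0,15,0,0,0,0,1,0,15,0,0,0,0,1,0,5,0,0,0,0])

```text
t: 12.38
position: [0.4456, 0.2177, 0.1178]
orientation: [2.22, 2.219, -0.009]
wrist_force: [1.4, -13.3, 5.4]
gripper_width: 0.004
gripper_force: 7.5
```

Emit:
step_arm(deltas=[1,0,0,0,0,0,0,1,0,1,0,0,0,0,1,0,0,0,0,0,0])

```text
t: 12.75
position: [0.4456, 0.2175, 0.1179]
orientation: [2.222, 2.216, -0.01]
wrist_force: [0.7, -10.8, 4.6]
gripper_width: 0.006
gripper_force: 5.7
```

```bash
python3 - <<'E'
from h import *
s=observe();print(s["position"],s["wrist_force"])
a=viewer.get_image("side")[90:210,140:300];b=viewer.get_image("scene")[100:220,170:330]
cv2.imwrite("pics/p7.png",np.hstack([cv2.resize(a,(400,300),interpolation=2),cv2.resize(b,(400,300),interpolation=2)]))
print(proj(cam("side"),[[.448,.242,.148]])-[140,90],proj(cam("scene"),[[.448,.242,.148]])-[170,100])
E
```

```text
[0.44558594 0.21745138 0.11785662] [  0.72850238 -10.83730045   4.61819832]
[[64.18914274 55.46686872]] [[88.18700007 36.1191524 ]]
```

View pics/p7.png

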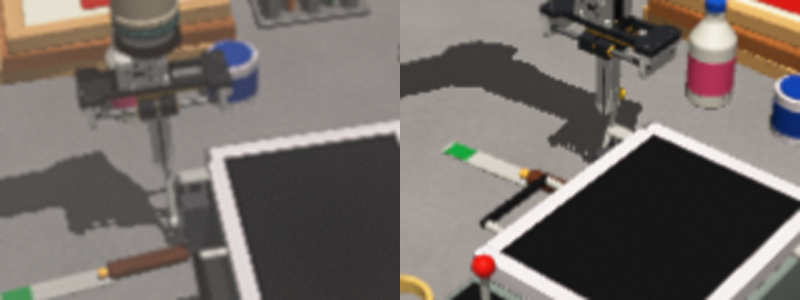

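The yellow ball is at its stop (scene crop 622,94; predicted 620,90). Back to the handle.

Emit:
step_arm(deltas=[1,0,-20,0,0,0,0,1,0,-5,38,0,0,0,0.36,6,-45,0,0,0,0,0.36,5,-45,0,0,0,0,0.36,5,-45,0,0,0,0,0.36,0,-46,0,0,0,0,0.36,0,0,0,0,0,0])

```text
t: 13.72
position: [0.462, 0.0123, 0.1562]
orientation: [2.229, 2.213, -0.0]
wrist_force: [-0.3, 0.8, -0.2]
gripper_width: 0.32
gripper_force: 0.0
```

Emit:
step_arm(deltas=[0.36,0,0,-25,0,0,0,0.36,0,0,-25,0,0,0,0.36,0,0,-15,0,0,0,0.36,0,0,-8,0,0,0,0.36,0,0,0,0,0,0])

```text
t: 14.35
position: [0.4619, 0.0168, 0.0828]
orientation: [-2.22, -2.222, 0.0]
wrist_force: [0.3, -0.0, -0.2]
gripper_width: 0.32
gripper_force: 0.0
```

Emit:
step_arm(deltas=[1,0,0,0,0,0,0,1,0,0,0,0,0,0,1,0,0,0,0,0,0,1,0,0,0,0,0,0], force=40)

```text
t: 14.85
position: [0.4615, 0.0161, 0.0835]
orientation: [-2.221, -2.221, 0.0]
wrist_force: [-1.6, -0.4, 6.9]
gripper_width: 0.128
gripper_force: 40.0
```

Emit:
step_arm(deltas=[1,0,0,2,0,0,0,1,0,0,3,0,0,0,1,0,0,3,0,0,0,1,0,0,3,0,0,0])

```text
t: 15.35
position: [0.4622, 0.0161, 0.0942]
orientation: [2.221, 2.221, 0.0]
wrist_force: [0.3, 0.8, -4.1]
gripper_width: 0.124
gripper_force: 40.0
```

The lid is free (4 N). I'll follow the arc to 30°.

Emit:
step_arm(deltas=[1,1,0,11,0,0,0,1,1,0,11,0,0,0,1,2,0,11,0,0,0,1,2,0,10,0,0,0,1,3,0,13,0,0,0,1,4,0,13,0,0,0,1,4,0,13,0,0,0])

```text
t: 16.23
position: [0.4802, 0.016, 0.1771]
orientation: [2.22, 2.22, 0.003]
wrist_force: [4.9, 0.1, -6.5]
gripper_width: 0.123
gripper_force: 40.0
```

Emit:
step_arm(deltas=[1,5,0,12,0,0,0,1,6,0,12,0,0,0,1,6,0,12,0,0,0,1,7,0,12,0,0,0,1,7,0,11,0,0,0,1,0,0,0,0,0,0,1,0,0,0,0,0,0,1,0,0,0,0,0,0])

```text
t: 17.23
position: [0.5078, 0.0158, 0.2348]
orientation: [-2.22, -2.219, 0.005]
wrist_force: [-5.7, 0.5, -0.9]
gripper_width: 0.132
gripper_force: 40.0
```

```bash
python3 - <<'E'
from h import *
s=observe();print(s["position"],s["wrist_force"],s["gripper_width"],s["gripper_force"])
a=viewer.get_image("side")[100:300,140:396];b=viewer.get_image("scene")[100:300,140:396]
cv2.imwrite("pics/p8.png",np.hstack([cv2.resize(a,(400,312),interpolation=2),cv2.resize(b,(400,312),interpolation=2)]))
E
```

```text
[0.5077616  0.0157861  0.23483106] [-5.67035875  0.51517286 -0.89380796] 0.13173222761081624 40.009737610816956
```

View pics/p8.png

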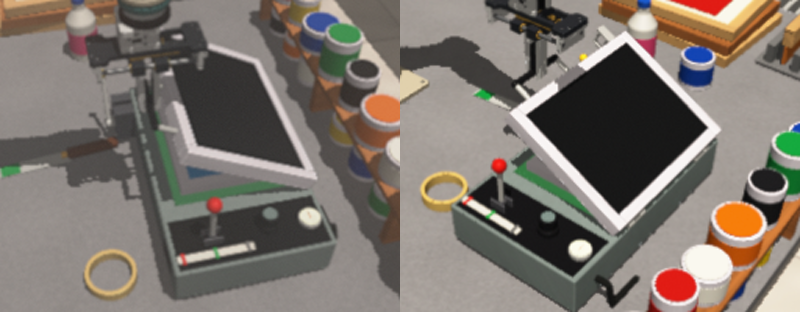

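The lid is held at about 30° (the handle rose 152 mm, as it should for that angle), with the grip firm, the vacuum lever upright and the bystanders in place. Handing in.

```bash
python3 -c "
from workcell import r; print(r.sign_off())"
```

```text
the job is handed in; nothing more can be done
None
```

The job is handed in (its verdict isn't shown to me): vacuum lever upright, the tug showed the catch had caught, catch lever thrown to its stop, and the lid held at about 30° with nothing around it visibly shifted.

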